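Seat the heel block in the nailing jig and lock it

TASK

Take the spool of thread out of the jig's pocket and stand it upright on the bench beside the jig. Then slide the heel block along the jig's deck, between the guides, into the pocket, without lifting it off the deck because its glue is still fresh, and press its tail down past the spring balls until it sits fully home and level, pushing firmly but not hard. Finally swing the red-handled lever fully shut over the block, and leave the creme jar and the wax tin where they are.

Things in the scene. Friction and masses are not known exactly. Their poses are not given: they have to be found in the camera images.
- jig: Heel nailing jig fixed to the bench: dark steel base, aluminium deck, green guides, a pocket. Origin on the bench under it; +x = sliding direction, from deck to pocket; z up. In its frame (mm): base x -145..105, y -66..58, top z 8; deck x -145..19, top z 22; kerbs' inner faces y +-44 for x -145..-45, guides then converge to y +-24.25 at x 10 and run straight on; all guide tops z 30.
- pocket_floor (a point): Centre of the pocket's floor: jig frame (50, 0, 8) mm, jig axes. The pocket is 63 mm along x, 48.5 mm along y, its floor 14 mm below the deck; the end wall behind it (jig x 81..105) is low, top at z 18 mm.
- balls (a point): Midpoint between two brass spring balls that stand 2.5 mm out of the pocket's long walls: jig frame (34, 0, 13.5) mm. A block slid in rests with its nose on the floor and its tail on the balls, some 5 to 9 mm too high, until the tail is pressed down with roughly 5 to 20 N; it then stays down.
- heel_block: Heel block of brown layers, black rubber top face, 60 (x) x 46 (y) x 34 (z) mm, about 0.15 kg, loose on the deck, x roughly along the jig's x. Origin: centre of its underside. Top 56 mm above the bench when on the deck, 42 mm when fully home. Over 45 N from the fingers spoils it; origin above 36 mm over the bench (14 mm above the deck) counts as lifted.
- spool: Wooden spool with dark red thread, 38 mm diameter (flanges; waist 32 mm), 50 mm tall, standing in the pocket at the start. Origin: centre of its underside, z up its axis.
- lock_lever (a joint): Locking lever on a vertical pin: 0 = open (arm along the jig's +x, beside the pocket), 1.571 = fully shut (arm along the jig's +y, across the block's tail). Starts at 0 to 0.25. Light friction, stays where left. Arm 16 mm wide, underside 45, top 53 mm above the bench: it passes over the block only when that is fully home.
- lever_pivot (a point): The lever's pin, jig frame (36, -50, 49) mm.
- lever_grip (a point): Middle of the lever's upright red round grip, 16 mm diameter, 66 mm above the bench (grip from z 53 to 79 mm), 95 mm from the pin.
- creme_jar: White jar with a black lid, 52 mm diameter, 58 mm tall, a bystander. Origin: centre of its underside.
- wax_tin: Flat red tin, 80 mm diameter, 26 mm tall, a bystander. Origin: centre of its underside.
Mind the look-alikes: they are no part of the job. Of the things that look like the spool, the smallest one is meant.

How it is judged:
By the outcome, as a careful person would: the job done as asked, in the order asked, and still so for the second after the job is handed in, with the robot touching nothing.
It also fails if it takes over 72 s, if anything falls off the work surface, if the arm or the gripper's body presses on something with over 40 N, if the wrist force passes 120 N, or if a joint passes its speed limit or range.

ROBOT

A 6-joint arm with a two-finger parallel gripper is mounted at the origin on a cart in front of the work surface, level with it; the furniture and walls round the work are solid. World frame = base frame: x ahead of the robot, y to its left, z up, the work surface at z = 0. Lengths are in m, angles in degrees, forces in N, time in s.
With the tool pointing down it reaches from about 0.25 to 0.725 m from the base axis. Payload 9.7 kg.
Tool frame: the origin (TCP) lies between the finger pads; the fingertips stand 19 mm ahead of it and the grasp point (between the pads) is the TCP; z points along the fingers, y is the line along which they close (so a half turn about z gives the same grasp; the last joint's range is limited). The gripper opens to 85 mm and grips with 20 to 120 N. Pads are 22 mm wide; open, the fingers measure 114 mm over their backs; the gripper's body (76 mm by 85 mm) begins 54 mm behind the grasp point. The pads swing forward as they close: fully open they stand 13 mm farther back than shut.
Start: joints at [73.797, 4.979, 10.078, 95.1, 0, 90], TCP at [0.153, 0.528, 0.228] pointing down, gripper open.
Joint ranges: [-179.16, 179.16], [-48.56, 103.87], [-65.8, 70.77], [-126.05, 130.52], [-82.76, 87.17], [-180, 180]. Speed limits (degrees/s): [127.2, 127.2, 147.25, 180, 180, 180].

INTERFACE

Orientations are given as [roll, pitch, yaw] about the fixed x, y, z axes, in that order (R = Rz(yaw) Ry(pitch) Rx(roll)).
In Python, from workcell import bot gives the robot as it stands. The module is installed in compiled form; this text tells all that it offers.
- The arm moves only by the shell command python3 -m crank 'ROWS' [OPENING] [FORCE]. ROWS is JSON, a list that holds one entry, the list of rows, each a list of 6 numbers: the shift along the world's x, y, z as a fraction of full scale, then the turn, a rotation vector about the world's x, y, z as a fraction of full scale. In form: [[[x, y, z, wx, wy, wz], ...]]. A call has 1 to 20 rows; each row shifts and turns the commanded pose from where the row before left it; what a row does not reach is not made up. Full scale, the value 1, is 20 mm for a shift and 0.12 rad for a turn. A row lasts 1/12 s, in which the tool goes at most 41.7 mm and 7.16 degrees, less where a joint would pass 70% of its speed; a pose out of reach is approached as far as the arm can. A call with a number of a shift or a turn outside -1 to 1 is refused whole. A call with a gripper value outside its range is refused whole. OPENING is the opening, from 0 (shut) to 1 (fully open), set as the call begins (- or left out, the last holds). The fingers move at their own pace and stop on an object; FORCE is the grip in N (left out, the last holds). Time passes only in rows, so rows that do not move let the fingers close. It gives the time, the measured TCP pose, the force, the opening and the grip force at its end, in the units of the state.
- bot.get_obs(): the state, without advancing time (a new reading comes with each control period).
- bot.camera(name): name is "scene" or "top"; returns the picture (400x640x3 uint8, red, green, blue); there is no depth.
- bot.camera_model(name): a dict with "vertical_fov" (degrees; the focal length in pixels is half the picture's height over the tangent of half this angle, whatever the lens; pixels are square), "cx", "cy" (the principal point, pixels), "R" (3x3) and "t" (3): a world point X has camera coordinates R X + t. Camera axes: x right, y down, z forward; pixel columns grow to the right and rows downward; lengths in m; the calibration is good to about 2 mm. A picture is of the moment at which its call begins. camera_model takes no time and is no camera call.
- bot.job_done(): hands the job in; it is judged then, once.
The state is a dict: "time": time; "q": joint angles; "qd": joint speeds; "joint_efforts": joint torques, N m; "ee_pos": TCP position; "tcp_rot": TCP orientation; "wrist_force": force on the tool from outside, world axes, zero at the start; "torque": the same for the moment, N m; "opening": finger opening in m; "grasp_force": force on a finger pad.
Only numpy, scipy, OpenCV 4.12 (cv2) and the standard library are available. Lean on these libraries where they do the work, as an engineer would, in place of code of your own. Each camera call takes 0.05 s, during which the arm holds its last target. There are 200 camera calls.

## Working session

There is one attempt and no reset: what is moved stays moved. The work goes in short steps, Python scripts to look and compute and a shell command to move; the robot and the scene stay as the last step left them, time stands still between calls to the robot, and variables do not carry over. Pictures are saved under pics/ and viewed, at most 10 in all, crops included, and the job is handed in when it is done.

```bash
mkdir -p pics; python3 - <<'E'
from workcell import bot
import cv2,numpy as np
for n in("scene","top"):
    im=bot.camera(n); cv2.imwrite(f"pics/{n}0.png",im[:,:,::-1])
    m=bot.camera_model(n); print(n,m)
o=bot.get_obs(); print(o)
E
```

```text
scene {'vertical_fov': 47.22021080521234, 'cx': 327.2671254568637, 'cy': 199.77721512889673, 'R': array([[ 0.89757989, -0.4405663 , -0.01586412],
       [-0.30449425, -0.5935301 , -0.74498676],
       [ 0.31880023,  0.67351567, -0.66689059]]), 't': array([-0.40897559,  0.33040236,  0.74477619])}
top {'vertical_fov': 47.15911882494102, 'cx': 319.5236623313039, 'cy': 193.83464610992667, 'R': array([[-0.02188572, -0.99975944, -0.00144252],
       [-0.98023837,  0.02174208, -0.19662151],
       [ 0.19660557, -0.00288919, -0.9804784 ]]), 't': array([0.15710187, 0.56559685, 0.85190885])}
{'time': 0.1, 'q': array([7.37982688e+01, 5.00663554e+00, 1.00386347e+01, 9.51004710e+01,
       2.36641209e-03, 8.99994934e+01]), 'qd': array([ 0.08981435, -0.09538906,  0.09862288,  0.02617977,  0.05512123,
       -0.14241592]), 'joint_efforts': array([-8.14825926e-04, -5.21561408e+01,  4.65655804e+01,  1.60869013e-02,
       -1.27670683e-05,  4.76156373e-06]), 'ee_pos': array([0.15338831, 0.5279491 , 0.22776336]), 'tcp_rot': array([-1.79931528e+02, -2.36701584e-03,  1.63798773e+02]), 'wrist_force': array([-0.99372424,  0.21987028,  0.41747257]), 'torque': array([ 0.01569671, -0.01025827,  0.00286305]), 'grasp_force': 0.0, 'opening': 0.08556248018419027}
```

View pics/scene0.png

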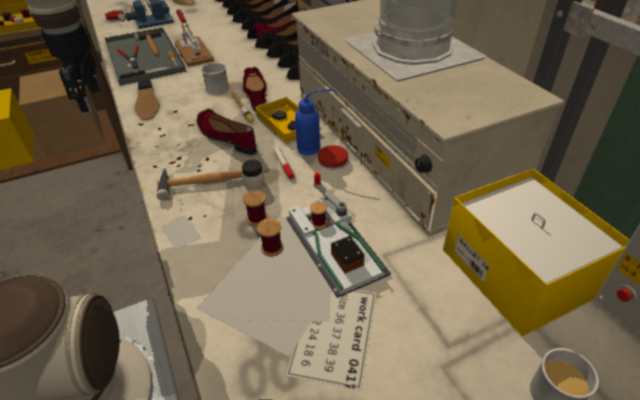

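View pics/top0.png

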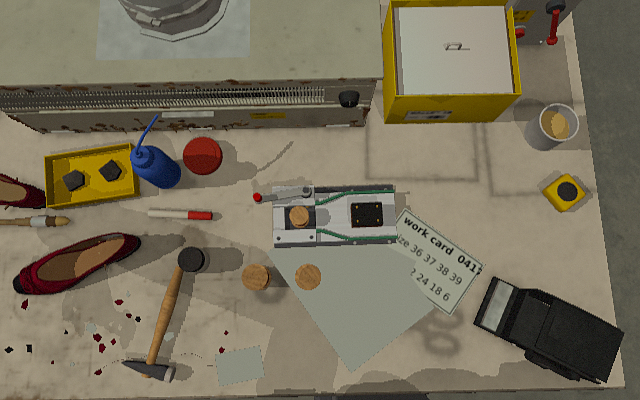

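The scene view shows the jig at about (338,250), its block at (347,252) and a spool at (318,213). The top view shows the jig at x 273–397, y 185–247.

The spool-like things in the top view are at (299,216) in the pocket, and at (257,277) and (308,277) on the bench. The one in the pocket fits: it is the smallest and stands where the text says. I'll confirm it in one enlarged crop of both views.

```bash
cat > h.py <<'E'
from workcell import bot
import cv2,numpy as np
def ray(n,px):
    m=bot.camera_model(n); f=200/np.tan(np.radians(m["vertical_fov"]/2))
    R,t=m["R"],m["t"]; d=R.T@np.array([(px[0]-m["cx"])/f,(px[1]-m["cy"])/f,1]); return -R.T@t,d/np.linalg.norm(d)
def plane(n,px,z):
    c,d=ray(n,px); return c+d*(z-c[2])/d[2]
def tri(p,q): # scene px, top px
    A=np.zeros((3,3));b=np.zeros(3);L=[]
    for n,x in(("scene",p),("top",q)):
        c,d=ray(n,x);P=np.eye(3)-np.outer(d,d);A+=P;b+=P@c;L.append((c,d))
    X=np.linalg.solve(A,b); gap=[np.linalg.norm((np.eye(3)-np.outer(d,d))@(X-c)) for c,d in L]
    return X,sum(gap)
def proj(n,X):
    m=bot.camera_model(n); f=200/np.tan(np.radians(m["vertical_fov"]/2)); c=m["R"]@X+m["t"]; return np.array([m["cx"]+f*c[0]/c[2],m["cy"]+f*c[1]/c[2]])
def grab(n,tag):
    im=bot.camera(n)[:,:,::-1].copy(); cv2.imwrite(f"pics/{n}{tag}.png",im); return im
E
python3 - <<'E'
from h import *
a=cv2.imread("pics/top0.png")[172:302,236:406]; b=cv2.imread("pics/scene0.png")[165:300,230:395]
a=cv2.resize(a,None,fx=4.7,fy=4.7,interpolation=2)[:,:]; a=cv2.resize(cv2.imread("pics/top0.png")[172:302,236:406],(785,600),interpolation=2)
cv2.imwrite("pics/ctop.png",a); cv2.imwrite("pics/cscene.png",cv2.resize(b,(733,600),interpolation=2))
E
```

```text
(no output)
```

View pics/ctop.png

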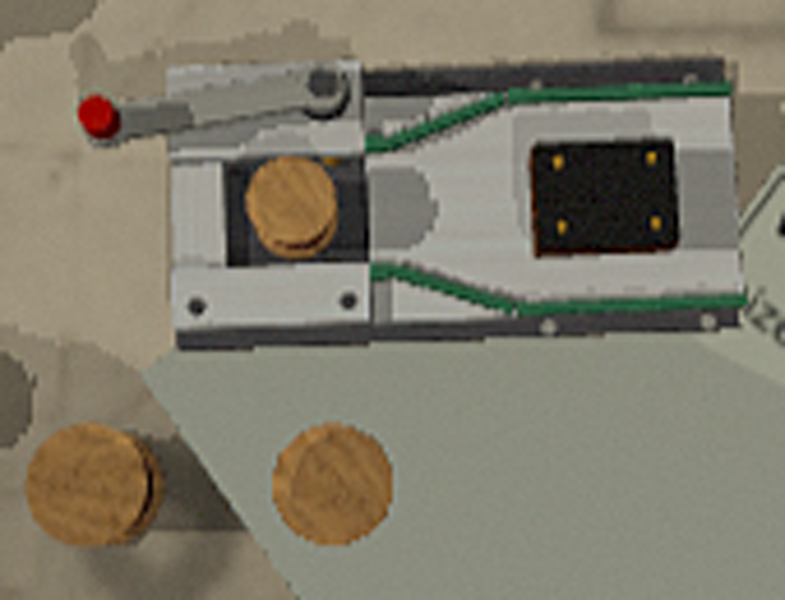

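View pics/cscene.png

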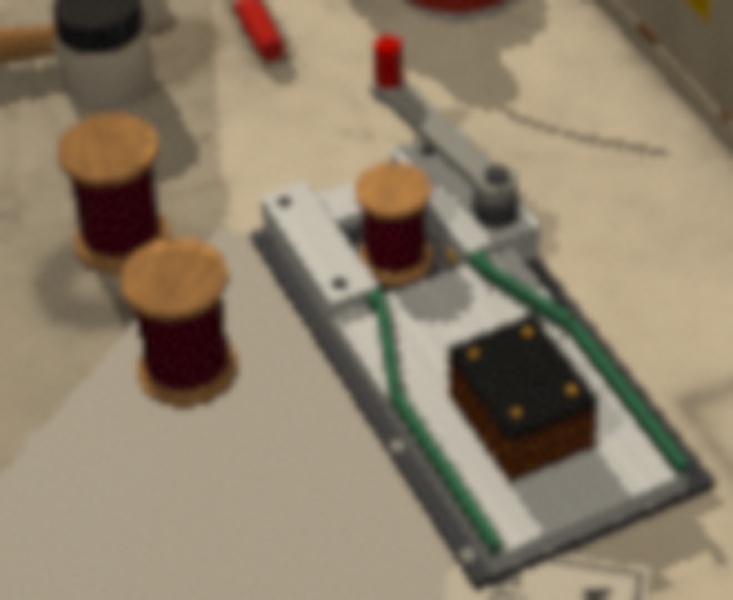

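The enlarged crops confirm it: the spool in the pocket, at crop (291,203) and so top (299,216), is clearly smaller than the two bench spools (flange about 90 px across against 120–130). It is the one meant. Next I measure.

```bash
cat >> h.py <<'E'
from scipy.optimize import least_squares
def toJ(J,p): # world->jig
    c,s=np.cos(J[2]),np.sin(J[2]); d=np.array(p[:2])-J[:2]; return np.array([c*d[0]+s*d[1],-s*d[0]+c*d[1]])*1000
def toW(J,p):
    c,s=np.cos(J[2]),np.sin(J[2]); p=np.array(p)/1000; return np.array([J[0]+c*p[0]-s*p[1],J[1]+s*p[0]+c*p[1],p[2] if len(p)>2 else 0])
E
python3 - <<'E'
from h import *
T=lambda x,y:np.array([x/4.6176+236-.4,y/4.6154+172-.4]); S=lambda x,y:np.array([x/4.4424+230-.4,y/4.4444+165-.4])
C=[("top",T(178,348),(105,58,8)),("top",T(742,325),(-145,58,8)),("top",T(723,59),(-145,-66,8)),
("scene",S(478,585),(-145,58,8)),("scene",S(713,483),(-145,-66,8)),("scene",S(255,235),(105,58,8))]
f=lambda J:np.concatenate([proj(n,toW(J,X))-p for n,p,X in C])
r=least_squares(f,[.35,.0,1.57]);J=r.x;print("J",J,np.degrees(J[2]),r.fun.reshape(-1,2).round(1))
np.save("J.npy",J)
a=cv2.imread("pics/top0.png");b=cv2.imread("pics/scene0.png")
def blob(im,lo,hi,x0,y0,x1,y1):
    m=cv2.inRange(cv2.cvtColor(im,cv2.COLOR_BGR2HSV),lo,hi); k=np.zeros_like(m);k[y0:y1,x0:x1]=m[y0:y1,x0:x1]
    cs=cv2.findContours(k,0,2)[0]; return max(cs,key=cv2.contourArea)
# block top
for n,im,w in(("top",a,(345,195,395,235)),("scene",b,(325,235,368,266))):
    c=blob(im,(0,0,0),(180,255,55),*w); r=cv2.minAreaRect(c);print(n,"block",r)
# red grip
for n,im,w in(("top",a,(245,185,268,205)),("scene",b,(310,170,325,186))):
    c=blob(im,(0,150,90),(8,255,255),*w);print(n,"grip",cv2.boundingRect(c))
# block nails: triangulate
tp=[(559,162),(652,158),(562,227),(656,223)]
sp=[(515,412),(571,389),(473,354),(528,331)]
# orders: top-left image = jig +x, -y ...
import itertools
for p in tp: 
    e=[(tri(S(*q),T(*p))) for q in sp]; i=int(np.argmin([x[1] for x in e])); print(p,sp[i],e[i][0].round(4),round(e[i][1],4),toJ(J,e[i][0]).round(1))
X,g=tri(S(394,190),T(291,203));print("spool top",X.round(4),g,toJ(J,X).round(1))
X,g=tri(S(388,42),T(99,116));print("grip top",X.round(4),g,toJ(J,X).round(1))
X,g=tri(S(496,175),T(325,82));print("pin top",X.round(4),g,toJ(J,X).round(1))
for nm,s,t in(("bigA",(109,148),(88,485)),("bigB",(175,278),(333,485))):
    X,g=tri(S(*s),T(*t));print(nm,X.round(4),g,toJ(J,X).round(1))
print("jar",plane("top",(190,260),.058),"tin",plane("top",(202,155),.026))
E
```

```text
J [0.52861292 0.1356661  1.58178626] 90.62967660265042 [[-0.2  0.2]
 [-0.1  1.2]
 [ 0.1 -0.4]
 [-0.   0.2]
 [ 1.5 -0.2]
 [-0.4 -0.7]]
top block ((366.47528076171875, 214.3809814453125), (24.060760498046875, 31.0551700592041), 87.70938873291016)
scene block ((347.2263488769531, 253.48728942871094), (33.543739318847656, 24.701265335083008), 54.782405853271484)
top grip (253, 193, 8, 8)
scene grip (314, 173, 6, 12)
(559, 162) (528, 331) [0.5406 0.0723 0.0582] 0.0011 [-63.4 -11.3]
(652, 158) (571, 389) [0.5412 0.0327 0.0581] 0.0015 [-103.1  -11.5]
(562, 227) (473, 354) [0.5126 0.0721 0.0569] 0.0016 [-63.4  16.7]
(656, 223) (515, 412) [0.5132 0.0324 0.0578] 0.0018 [-103.1   16.6]
spool top [0.5262 0.1865 0.0576] 0.00025475835131511085 [50.9  1.8]
grip top [0.5607 0.2649 0.0823] 8.844765864400728e-05 [128.8 -33.5]
pin top [0.5766 0.1716 0.0592] 0.0027388846191458084 [ 35.4 -48.4]
bigA [0.4096 0.2709 0.0659] 0.0005811052484989887 [136.6 117.5]
bigB [0.407  0.1706 0.0654] 0.001273375147530696 [ 36.3 121.2]
jar [0.44434599 0.39648681 0.058     ] tin [0.66300805 0.3877464  0.026     ]
```

```bash
python3 -m crank '[[[0.98,-0.9,0,0,0,0.13],[0.98,-0.9,0,0,0,0.13],[0.98,-0.9,0,0,0,0.13],[0.98,-0.9,0,0,0,0.13],[0.98,-0.9,0,0,0,0.13],[0.98,-0.9,0,0,0,0.13],[0.98,-0.9,0,0,0,0.13],[0.98,-0.9,0,0,0,0.13],[0.98,-0.9,0,0,0,0.13],[0.98,-0.9,0,0,0,0.13],[0.98,-0.9,0,0,0,0.13],[0.98,-0.9,0,0,0,0.13],[0.98,-0.9,0,0,0,0.13],[0.98,-0.9,0,0,0,0.13],[0.98,-0.9,0,0,0,0.13],[0.98,-0.9,0,0,0,0.13],[0.98,-0.9,0,0,0,0.13],[0.98,-0.9,0,0,0,0.13],[0.98,-0.9,0,0,0,0.13],[0,0,0,0,0,0]]]' 1; python3 -c "
from workcell import bot
o=bot.get_obs();print(o['q'].round(1),o['ee_pos'],o['tcp_rot'])"
```

```text
time: 1.77
ee_pos: [0.5282, 0.1834, 0.2272]
tcp_rot: [-179.9, -0.0, -179.3]
wrist_force: [1.2, 0.3, -0.6]
opening: 0.0854
grasp_force: 0.0
[19.2  6.3 11.4 95.1 -0.1 18.5] [0.52820001 0.18339397 0.22722348] [-1.79930447e+02 -3.67814268e-02 -1.79334208e+02]
```

```bash
python3 -m crank '[[[-0.1,0.15,-0.9,0,0,0],[0,0,-0.9,0,0,0],[0,0,-0.9,0,0,0],[0,0,-0.9,0,0,0],[0,0,-0.9,0,0,0],[0,0,-0.9,0,0,0],[0,0,-0.9,0,0,0],[0,0,-0.9,0,0,0],[0,0,-0.7,0,0,0],[0,0,-0.5,0,0,0],[0,0,-0.4,0,0,0],[0,0,-0.3,0,0,0],[0,0,0,0,0,0]]]' 1;python3 -m crank '[[[0,0,0,0,0,0],[0,0,0,0,0,0],[0,0,0,0,0,0],[0,0,0,0,0,0],[0,0,0,0,0,0],[0,0,0,0,0,0]]]' 0 25
```

```text
time: 2.85
ee_pos: [0.5234, 0.1891, 0.0454]
tcp_rot: [-180.0, -0.1, -179.2]
wrist_force: [-0.8, -0.2, 0.4]
opening: 0.0856
grasp_force: 0.0
time: 3.35
ee_pos: [0.5244, 0.1891, 0.0473]
tcp_rot: [-180.0, 0.1, -179.2]
wrist_force: [0.2, -1.9, 4.5]
opening: 0.0341
grasp_force: 24.5
```

```bash
python3 -m crank '[[[0,0,0.2,0,0,0],[0,0,0.4,0,0,0],[0,0,0.6,0,0,0],[0,0,0.6,0,0,0],[0,0,0.6,0,0,0],[0,0,0.6,0,0,0],[0,0,0,0,0,0],[0,0,0,0,0,0]]]' - 25; python3 - <<'E'
from h import *
a=grab("top","1");b=grab("scene","1")
cv2.imwrite("pics/c1.png",np.hstack([cv2.resize(a[150:300,230:400],(397,350)),cv2.resize(b[140:290,230:400],(397,350))]))
print(bot.get_obs()['opening'],bot.get_obs()['grasp_force'])
E
```

```text
time: 4.02
ee_pos: [0.5244, 0.1894, 0.1075]
tcp_rot: [180.0, 0.1, -179.2]
wrist_force: [0.1, 0.0, -0.5]
opening: 0.0344
grasp_force: 25.0
0.03389057281513753 24.953468951343893
```

View pics/c1.png

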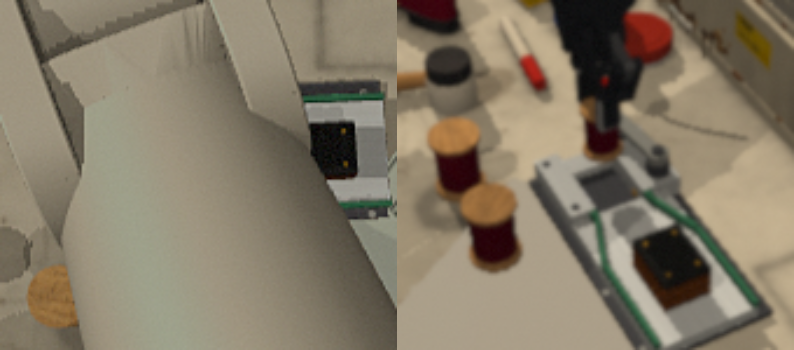

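The right half shows the spool held upright in the fingers at about (602,130), with the pocket empty. I'll place it on the free bench beside the jig.

```bash
python3 -m crank '[[[-0.3,-0.4,0,0,0,0],[-0.7,-0.8,0,0,0,0],[-0.7,-0.8,0,0,0,0],[-0.7,-0.8,0,0,0,0],[-0.7,-0.8,0,0,0,0],[-0.7,-0.8,0,0,0,0],[-0.7,-0.8,0,0,0,0],[-0.7,-0.8,0,0,0,0],[-0.3,-0.5,0,0,0,0],[0,0,0,0,0,0],[0,0,-0.6,0,0,0],[0,0,-0.8,0,0,0],[0,0,-0.8,0,0,0],[0,0,-0.5,0,0,0],[0,0,-0.3,0,0,0],[0,0,-0.2,0,0,0],[0,0,0,0,0,0],[0,0,0,0,0,0]]]' - 25
```

```text
time: 5.62
ee_pos: [0.4141, 0.0593, 0.0426]
tcp_rot: [180.0, 0.0, -179.2]
wrist_force: [-0.1, -0.1, -0.3]
opening: 0.0338
grasp_force: 25.0
```

```bash
python3 -m crank '[[[0,0,-0.05,0,0,0],[0,0,-0.05,0,0,0],[0,0,0,0,0,0],[0,0,0,0,0,0]]]';python3 -m crank '[[[0,0,-0.05,0,0,0],[0,0,0,0,0,0],[0,0,0,0,0,0]]]'
```

```text
time: 5.95
ee_pos: [0.414, 0.0592, 0.0406]
tcp_rot: [180.0, 0.0, -179.2]
wrist_force: [0.3, 0.3, -0.2]
opening: 0.0341
grasp_force: 25.0
time: 6.2
ee_pos: [0.414, 0.0592, 0.0395]
tcp_rot: [180.0, 0.0, -179.2]
wrist_force: [0.6, -0.5, 0.1]
opening: 0.0342
grasp_force: 25.0
```

```bash
python3 -m crank '[[[0,0,-0.05,0,0,0],[0,0,0,0,0,0],[0,0,0,0,0,0]]]';python3 -m crank '[[[0,0,-0.05,0,0,0],[0,0,0,0,0,0],[0,0,0,0,0,0]]]'; python3 -m crank '[[[0,0,-0.05,0,0,0],[0,0,0,0,0,0],[0,0,0,0,0,0]]]'
```

```text
time: 6.45
ee_pos: [0.4145, 0.059, 0.0392]
tcp_rot: [-180.0, 0.1, -179.2]
wrist_force: [-0.3, -1.7, 6.1]
opening: 0.034
grasp_force: 25.4
time: 6.7
ee_pos: [0.415, 0.059, 0.039]
tcp_rot: [-180.0, 0.2, -179.2]
wrist_force: [-1.3, -2.4, 12.1]
opening: 0.0339
grasp_force: 25.7
time: 6.95
ee_pos: [0.4154, 0.0588, 0.0388]
tcp_rot: [-180.0, 0.2, -179.2]
wrist_force: [-3.2, -3.2, 19.1]
opening: 0.0339
grasp_force: 26.1
```

```bash
python3 -m crank '[[[0,0,0.06,0,0,0],[0,0,0.06,0,0,0],[0,0,0,0,0,0]]]'; python3 -m crank '[[[0,0,0,0,0,0],[0,0,0,0,0,0],[0,0,0,0,0,0],[0,0,0,0,0,0],[0,0,0,0,0,0],[0,0,0,0,0,0],[0,0,0.3,0,0,0],[0,0,0.8,0,0,0],[0,0,0.9,0,0,0],[0,0,0.9,0,0,0],[0,0,0.9,0,0,0],[0,0,0.9,0,0,0],[0,0,0,0,0,0]]]' 1
```

```text
time: 7.2
ee_pos: [0.4142, 0.0591, 0.0392]
tcp_rot: [-180.0, 0.0, -179.2]
wrist_force: [0.3, -0.4, 6.0]
opening: 0.0343
grasp_force: 25.4
time: 8.28
ee_pos: [0.4153, 0.0594, 0.1366]
tcp_rot: [180.0, 0.3, -179.2]
wrist_force: [-0.0, 0.5, -0.2]
opening: 0.0853
grasp_force: 0.0
```

```bash
python3 -m crank '[[[0.4,-0.3,0,0,0,-0.94],[0.4,-0.3,0,0,0,-0.94],[0.4,-0.3,0,0,0,-0.94],[0.4,-0.3,0,0,0,-0.94],[0.4,-0.3,0,0,0,-0.94],[0.4,-0.3,0,0,0,-0.94],[0.4,-0.3,0,0,0,-0.94],[0.4,-0.3,0,0,0,-0.94],[0.4,-0.3,0,0,0,-0.94],[0.4,-0.3,0,0,0,-0.94],[0.4,-0.3,0,0,0,-0.94],[0.4,-0.3,0,0,0,-0.94],[0.4,-0.1,0,0,0,-0.94],[0.4,0,0,0,0,-0.9],[0,0,0,0,0,0],[0,0,0,0,0,0]]]' 0.2;  python3 -m crank '[[[0,0,0,0,0,0]]]'; python3 - <<'E'
from h import *
b=grab("scene","2");a=grab("top","2");o=bot.get_obs();print(o['q'].round(1))
cv2.imwrite("pics/c2.png",np.hstack([cv2.resize(a[150:300,250:420],(397,350)),cv2.resize(b[140:310,230:400],(397,350))]))
E
```

```text
time: 9.62
ee_pos: [0.5256, -0.0149, 0.1323]
tcp_rot: [-179.9, -0.0, 90.8]
wrist_force: [0.1, -0.2, 0.6]
opening: 0.0172
grasp_force: 0.0
time: 9.7
ee_pos: [0.5254, -0.0148, 0.1326]
tcp_rot: [-180.0, -0.0, 90.8]
wrist_force: [-0.6, -0.3, -0.2]
opening: 0.0173
grasp_force: 0.0
[-1.6  0.8 -4.8 84.4  0.  87.7]
```

View pics/c2.png

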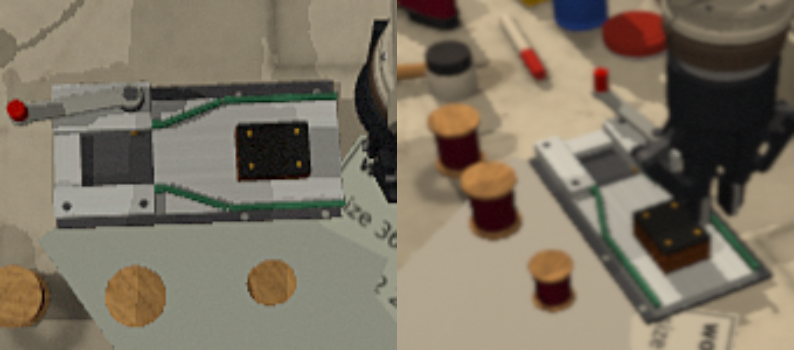

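The spool stands upright on the bench at top crop (271,282), and the fingers are behind the block. I'll descend and push.

```bash
python3 -m crank '[[[0.1,0,-0.5,0,0,0],[0,0,-0.8,0,0,0],[0,0,-0.8,0,0,0],[0,0,-0.8,0,0,0],[0,0,-0.6,0,0,0],[0,0,-0.4,0,0,0],[0,0,-0.1,0,0,0],[0,0,0,0,0,0]]]'; python3 -m crank '[[[0,0.2,0,0,0,0],[0,0.2,0,0,0,0],[0,0.2,0,0,0,0],[0,0.2,0,0,0,0],[0,0.2,0,0,0,0],[0,0.2,0,0,0,0],[0,0.2,0,0,0,0],[0,0.2,0,0,0,0],[0,0.2,0,0,0,0],[0,0.2,0,0,0,0]]]'
```

```text
time: 10.47
ee_pos: [0.5276, -0.0148, 0.0523]
tcp_rot: [-180.0, -0.0, 90.6]
wrist_force: [-0.1, -0.2, 0.7]
opening: 0.0169
grasp_force: 0.0
time: 11.3
ee_pos: [0.5279, 0.0254, 0.0528]
tcp_rot: [180.0, 0.0, 90.6]
wrist_force: [-1.7, -2.0, 0.5]
opening: 0.017
grasp_force: 0.8
```

```bash
python3 -m crank '[[[-0.05,0.2,0,0,0,0],[0,0.2,0,0,0,0],[0,0.2,0,0,0,0],[0,0.2,0,0,0,0],[0,0.2,0,0,0,0],[0,0.2,0,0,0,0],[0,0.2,0,0,0,0],[0,0.2,0,0,0,0],[0,0.2,0,0,0,0],[0,0.2,0,0,0,0]]]'; python3 -m crank '[[[0,0.2,0,0,0,0],[0,0.2,0,0,0,0],[0,0.2,0,0,0,0],[0,0.2,0,0,0,0],[0,0.2,0,0,0,0],[0,0,0,0,0,0]]]'; python3 - <<'E'
from h import *
b=grab("scene","3");a=grab("top","3")
cv2.imwrite("pics/c3.png",np.hstack([cv2.resize(a[150:300,250:420],(397,350)),cv2.resize(b[160:290,250:380],(397,350))]))
E
```

```text
time: 12.13
ee_pos: [0.5269, 0.0656, 0.0528]
tcp_rot: [-180.0, 0.0, 90.6]
wrist_force: [-0.2, -1.9, 0.0]
opening: 0.0172
grasp_force: 1.1
time: 12.63
ee_pos: [0.5269, 0.086, 0.0528]
tcp_rot: [180.0, -0.0, 90.6]
wrist_force: [-0.6, 0.2, 1.7]
opening: 0.0168
grasp_force: 0.2
```

View pics/c3.png

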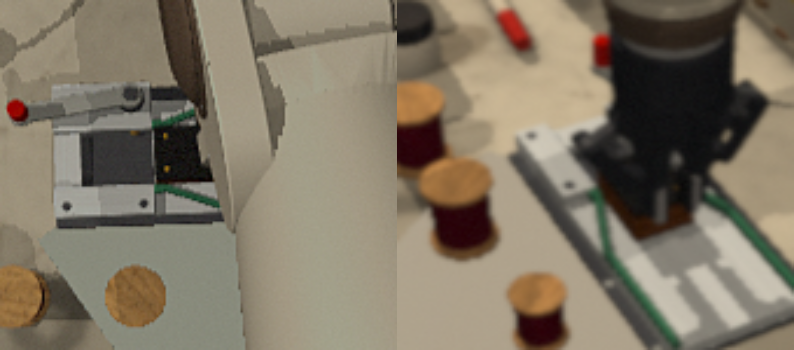

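The block's nose is at the pocket's edge, crop (155,150), between the guides and straight. I'll keep pushing.

```bash
for i in 1 2; do :; done; python3 -m crank '[[[0,0.2,0,0,0,0],[0,0.2,0,0,0,0],[0,0.2,0,0,0,0],[0,0.2,0,0,0,0],[0,0.2,0,0,0,0],[0,0,0,0,0,0]]]';python3 -m crank '[[[0,0.2,0,0,0,0],[0,0.2,0,0,0,0],[0,0.2,0,0,0,0],[0,0.2,0,0,0,0],[0,0.2,0,0,0,0],[0,0,0,0,0,0]]]'
```

```text
time: 13.23
ee_pos: [0.5269, 0.1059, 0.0528]
tcp_rot: [180.0, -0.0, 90.6]
wrist_force: [-0.0, 0.3, 0.3]
opening: 0.0171
grasp_force: 0.1
time: 13.73
ee_pos: [0.5278, 0.1251, 0.0547]
tcp_rot: [179.8, 0.1, 90.6]
wrist_force: [-2.5, -7.5, 13.1]
opening: 0.0172
grasp_force: 7.3
```

```bash
python3 -m crank '[[[0,-0.1,0,0,0,0],[0,0,0.05,0,0,0],[0,0,0,0,0,0]]]';python3 -m crank '[[[0,0.1,0,0,0,0],[0,0.1,0,0,0,0],[0,0.1,0,0,0,0],[0,0,0,0,0,0]]]'
```

```text
time: 13.98
ee_pos: [0.5273, 0.1235, 0.0543]
tcp_rot: [179.9, -0.0, 90.6]
wrist_force: [1.5, -2.2, 3.4]
opening: 0.0171
grasp_force: 2.3
time: 14.32
ee_pos: [0.5278, 0.1286, 0.0563]
tcp_rot: [179.8, 0.1, 90.5]
wrist_force: [-3.6, -9.7, 20.5]
opening: 0.0172
grasp_force: 10.6
```

```bash
python3 - <<'E'
from h import *
b=grab("scene","4");a=grab("top","4")
cv2.imwrite("pics/c4.png",np.hstack([cv2.resize(a[165:265,260:360],(390,390),interpolation=2),cv2.resize(b[190:270,290:370],(390,390),interpolation=2)]))
E
```

```text
(no output)
```

View pics/c4.png

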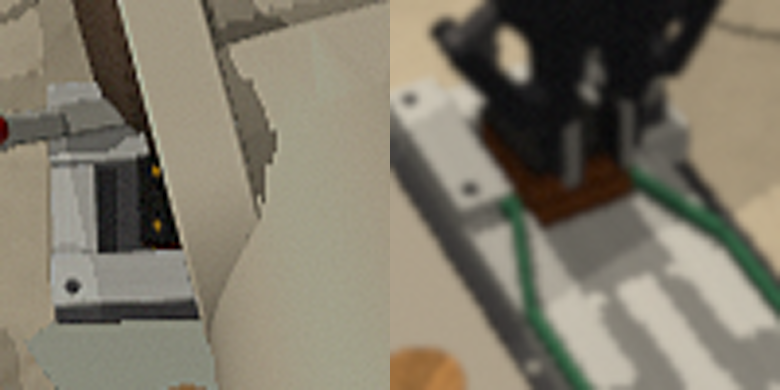

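```bash
python3 - <<'E'
from h import *
J=np.load("J.npy");J[0]-=.0011
def atx(n,px,x):
    c,d=ray(n,px);return c+d*(x-c[0])/d[0]
S=lambda x,y:(290+(x-390)/4.875-.4,190+y/4.875-.4);T=lambda x,y:(260+x/3.9-.4,165+y/3.9-.4)
for s,y in(((545,222),23),((635,187),-23)):
    X=atx("scene",S(*s),J[0]-y/1000);print("tail bottom",toJ(J,X).round(1),X[2].round(4))
for s in((572,187),(628,163)):
  for xj in(0,4,8):
    # finger tip on plane jig x=xj
    c,d=ray("scene",S(*s)); X=c+d*((J[1]+xj/1000-c[1])/d[1]);print("tip",xj,toJ(J,X).round(1),X[2].round(4))
for z in(.035,.042,.05):
  print("nails z",z,[toJ(J,plane("top",T(157,v),z)).round(1) for v in(172,226)])
o=bot.get_obs();print(toJ(J,o['ee_pos']),o['ee_pos'],o['wrist_force'])
E
```

```text
tail bottom [-9.  23.1] 0.0363
tail bottom [ -5.4 -22.9] 0.033
tip 0 [0.1 5.3] 0.0414
tip 4 [4.  3.4] 0.0369
tip 8 [8.  1.5] 0.0324
tip 0 [ -0.2 -22.2] 0.0437
tip 4 [  3.7 -24.3] 0.0393
tip 8 [  7.7 -26.4] 0.0348
nails z 0.035 [array([ 49. , -16.5]), array([49.7, 11.6])]
nails z 0.042 [array([ 48.7, -15.3]), array([49.4, 12.6])]
nails z 0.05 [array([ 48.4, -14. ]), array([49.1, 13.7])]
[-7.1161135  -0.22781587] [0.52781893 0.12855292 0.05623953] [-3.43779297 -8.96779854 20.35017851]
```

The block is past the edge: its nose is on the floor and its tail is raised to z ≈ 34 mm, tilted about 26°. My fingertips at crop (572,187) are only catching the leaning face just above its lower edge. I'll back off, shut the fingers and push lower.

```bash
python3 - <<'E'
from h import *
J=np.load("J.npy");J[0]-=.0011
T=lambda x,y:(250+x/2.335-.4,150+y/2.333-.4)
for v in(136,177):print(toJ(J,plane("top",T(166,v),.056)))
print("tcp",toJ(J,(.5269,.086)))
E
python3 -m crank '[[[0,-0.4,0,0,0,0],[0,-0.5,0,0,0,0],[0,-0.5,0,0,0,0],[0,0,0,0,0,0],[0,0,0,0,0,0],[0,0,0,0,0,0]]]' 0; python3 -m crank '[[[0,0,-0.2,0,0,0],[0,0,-0.15,0,0,0],[0,0,0,0,0,0],[0,0,0,0,0,0]]]'
```

```text
[  7.10897402 -13.24149896]
[ 8.27149974 21.57385715]
tcp [-49.6563644    1.15870021]
time: 14.92
ee_pos: [0.5267, 0.1011, 0.0534]
tcp_rot: [-180.0, -0.0, 90.5]
wrist_force: [0.3, 0.1, 0.3]
opening: 0.0001
grasp_force: 0.0
time: 15.25
ee_pos: [0.5266, 0.1013, 0.0464]
tcp_rot: [-180.0, 0.0, 90.6]
wrist_force: [0.2, -0.3, -0.6]
opening: -0.0
grasp_force: 0.0
```

```bash
python3 -m crank '[[[0,0.3,0,0,0,0],[0,0.3,0,0,0,0],[0,0.2,0,0,0,0],[0,0.1,0,0,0,0],[0,0.1,0,0,0,0],[0,0,0,0,0,0]]]'; python3 -m crank '[[[0,0.1,0,0,0,0],[0,0.1,0,0,0,0],[0,0.1,0,0,0,0],[0,0,0,0,0,0]]]'
```

```text
time: 15.75
ee_pos: [0.5269, 0.1216, 0.0468]
tcp_rot: [180.0, -0.0, 90.6]
wrist_force: [1.5, 0.6, 0.4]
opening: 0.0001
grasp_force: 0.0
time: 16.08
ee_pos: [0.5269, 0.1274, 0.0468]
tcp_rot: [-180.0, -0.0, 90.6]
wrist_force: [-0.6, 0.1, -0.1]
opening: 0.0001
grasp_force: 0.0
```

```bash
python3 -m crank '[[[0,0.1,0,0,0,0],[0,0.1,0,0,0,0],[0,0.1,0,0,0,0],[0,0,0,0,0,0]]]'; python3 -m crank '[[[0,0.1,0,0,0,0],[0,0.1,0,0,0,0],[0,0,0,0,0,0]]]';  python3 -m crank '[[[0,0.1,0,0,0,0],[0,0.1,0,0,0,0],[0,0,0,0,0,0]]]'; python3 -c "
from h import *
grab('scene','5');grab('top','5')"
```

```text
time: 16.42
ee_pos: [0.527, 0.1332, 0.047]
tcp_rot: [180.0, 0.0, 90.6]
wrist_force: [-0.5, -1.6, 1.0]
opening: -0.0001
grasp_force: 1.4
time: 16.67
ee_pos: [0.5268, 0.1375, 0.0467]
tcp_rot: [-180.0, -0.0, 90.6]
wrist_force: [-0.3, -1.7, 0.9]
opening: 0.0001
grasp_force: 1.0
time: 16.92
ee_pos: [0.5268, 0.1416, 0.0466]
tcp_rot: [-180.0, -0.0, 90.6]
wrist_force: [-0.6, -1.1, 0.6]
opening: -0.0001
grasp_force: 0.5
```

```bash
python3 -m crank '[[[0,0.1,0,0,0,0],[0,0.05,0,0,0,0],[0,0,0,0,0,0]]]'; python3 -m crank '[[[0,0.1,0,0,0,0],[0,0.05,0,0,0,0],[0,0,0,0,0,0]]]';  python3 -m crank '[[[0,0.05,0,0,0,0],[0,0.05,0,0,0,0],[0,0,0,0,0,0]]]'
```

```text
time: 17.27
ee_pos: [0.5269, 0.1443, 0.0468]
tcp_rot: [180.0, -0.0, 90.6]
wrist_force: [-0.5, -0.8, 0.2]
opening: 0.0003
grasp_force: 0.7
time: 17.52
ee_pos: [0.5269, 0.1474, 0.0468]
tcp_rot: [180.0, -0.0, 90.6]
wrist_force: [-0.1, -1.0, 0.7]
opening: 0.0002
grasp_force: 0.8
time: 17.77
ee_pos: [0.5269, 0.1493, 0.0468]
tcp_rot: [180.0, -0.0, 90.6]
wrist_force: [-0.3, -0.7, 1.2]
opening: -0.0
grasp_force: 0.9
```

```bash
python3 -m crank '[[[0,0.05,0,0,0,0],[0,0.05,0,0,0,0],[0,0,0,0,0,0]]]';  python3 -m crank '[[[0,0.05,0,0,0,0],[0,0,0,0,0,0]]]'; python3 -m crank '[[[0,-0.4,0,0,0,0],[0,-0.4,0.5,0,0,0],[0,-0.9,0.9,0,0,0],[0,-1,1,0,0,0],[0,-1,1,0,0,0],[0,-1,0.5,0,0,0],[0,-0.9,0,0,0,0],[0,0,0,0,0,0]]]'; python3 - <<'E'
from h import *
b=grab("scene","6");a=grab("top","6")
cv2.imwrite("pics/c6.png",np.hstack([cv2.resize(a[165:265,250:350],(390,390),interpolation=2),cv2.resize(b[180:260,290:370],(390,390),interpolation=2)]))
E
```

```text
time: 18.02
ee_pos: [0.5269, 0.1513, 0.0468]
tcp_rot: [180.0, -0.0, 90.6]
wrist_force: [0.6, -1.6, 0.5]
opening: -0.0
grasp_force: 0.9
time: 18.18
ee_pos: [0.5269, 0.1523, 0.0468]
tcp_rot: [180.0, -0.0, 90.6]
wrist_force: [0.1, -2.9, 0.5]
opening: 0.0003
grasp_force: 0.9
time: 18.85
ee_pos: [0.5272, 0.0372, 0.1266]
tcp_rot: [179.9, 0.0, 90.4]
wrist_force: [-0.6, -0.1, 0.2]
opening: -0.0003
grasp_force: 0.0
```

View pics/c6.png

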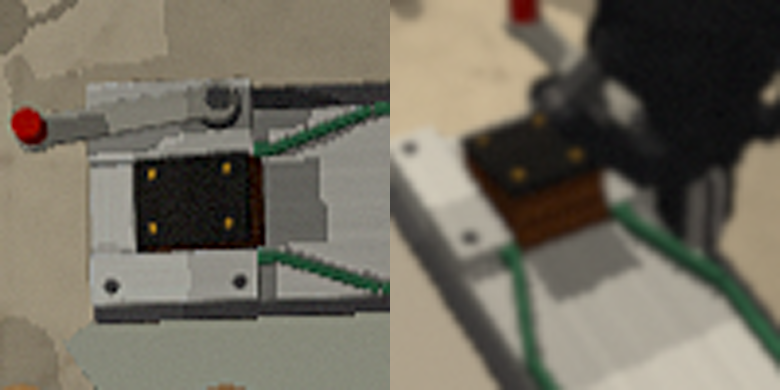

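The block sits in the pocket with its tail raised: nails at top crop (152,174), (227,168), (152,228) and (229,223). I'll triangulate its tilt.

```bash
cat >> h.py <<'E'
def nails(tp,sp,tm,sm):
    J=np.load("J.npy");J[0]-=.0011
    for t,s in zip(tp,sp):
        X,g=tri(sm(*s),tm(*t));print(toJ(J,X).round(1),(X[2]*1000).round(1),round(g*1000,1),X.round(4))
E
python3 - <<'E'
from h import *
S=lambda x,y:(290+(x-390)/4.875-.4,180+y/4.875-.4);T=lambda x,y:(250+x/3.9-.4,165+y/3.9-.4)
nails([(152,174),(227,168),(152,228),(229,223)],[(540,121),(576,155),(484,141),(519,175)],T,S)
E
```

```text
[ 71.3 -14.5] 43.4 0.7 [0.5412 0.2072 0.0434]
[ 32.7 -14.1] 54.3 1.4 [0.5413 0.1685 0.0543]
[72.  13.5] 42.4 1.2 [0.5133 0.2075 0.0424]
[32.5 14.1] 54.7 1.6 [0.5131 0.168  0.0547]
```

The tail is still about 5 mm short of the deck's edge, with the nose about 10 mm from the end wall. I'll go back down behind it and push a little further.

```bash
python3 -m crank '[[[0,0.8,0,0,0,0],[0,0.9,-0.4,0,0,0],[0,0.9,-0.9,0,0,0],[0,0.9,-0.9,0,0,0],[0,0.8,-0.9,0,0,0],[0,0.4,-0.6,0,0,0],[0,0.2,-0.3,0,0,0],[0,0,0,0,0,0]]]' 0; python3 -m crank '[[[0,0.2,0,0,0,0],[0,0.1,0,0,0,0],[0,0.1,0,0,0,0],[0,0.1,0,0,0,0],[0,0,0,0,0,0]]]'
```

```text
time: 19.62
ee_pos: [0.5259, 0.1387, 0.0434]
tcp_rot: [-179.9, 0.0, 90.7]
wrist_force: [0.2, 0.7, 0.5]
opening: -0.0001
grasp_force: 0.0
time: 20.03
ee_pos: [0.5273, 0.1482, 0.0454]
tcp_rot: [179.9, -0.0, 90.6]
wrist_force: [-0.6, -0.2, 0.1]
opening: -0.0001
grasp_force: 0.2
```

```bash
python3 -m crank '[[[0,0.1,0,0,0,0],[0,0,0,0,0,0]]]';python3 -m crank '[[[0,0.1,0,0,0,0],[0,0,0,0,0,0]]]'; python3 -m crank '[[[0,0.1,0,0,0,0],[0,0,0,0,0,0]]]'
```

```text
time: 20.2
ee_pos: [0.527, 0.1501, 0.045]
tcp_rot: [180.0, 0.0, 90.6]
wrist_force: [0.1, -1.7, 0.4]
opening: 0.0002
grasp_force: 0.8
time: 20.37
ee_pos: [0.5269, 0.1523, 0.0448]
tcp_rot: [180.0, 0.0, 90.6]
wrist_force: [0.1, -1.4, 0.5]
opening: 0.0002
grasp_force: 0.7
time: 20.53
ee_pos: [0.5269, 0.1542, 0.0448]
tcp_rot: [180.0, 0.0, 90.6]
wrist_force: [0.8, -1.6, -0.1]
opening: 0.0002
grasp_force: 1.0
```

```bash
python3 -m crank '[[[0,0.1,0,0,0,0],[0,0,0,0,0,0]]]';python3 -m crank '[[[0,0.1,0,0,0,0],[0,0,0,0,0,0]]]'; python3 -m crank '[[[0,0.1,0,0,0,0],[0,0,0,0,0,0]]]'; python3 - <<'E'
from h import *
b=grab("scene","7");a=grab("top","7")
E
```

```text
time: 20.7
ee_pos: [0.5273, 0.1551, 0.0454]
tcp_rot: [179.9, 0.1, 90.5]
wrist_force: [-0.2, -7.7, 5.2]
opening: 0.0001
grasp_force: 4.8
time: 20.87
ee_pos: [0.5275, 0.1559, 0.046]
tcp_rot: [179.9, 0.3, 90.5]
wrist_force: [-0.4, -16.2, 9.6]
opening: 0.0003
grasp_force: 9.2
time: 21.03
ee_pos: [0.5277, 0.1566, 0.0465]
tcp_rot: [179.9, 0.4, 90.4]
wrist_force: [-1.5, -24.5, 15.4]
opening: 0.0001
grasp_force: 13.7
```

```bash
python3 -m crank '[[[0,-0.1,0,0,0,0],[0,-0.1,0,0,0,0],[0,-0.2,0,0,0,0],[0,-0.4,0,0,0,0],[0,-0.4,0.4,0,0,0],[0,-0.9,0.9,0,0,0],[0,-1,1,0,0,0],[0,-1,1,0,0,0],[0,-1,0.7,0,0,0],[0,-0.9,0,0,0,0],[0,0,0,0,0,0]]]'; cat >> h.py <<'E'
def brass(im,w):
    x0,y0,x1,y1=w; h=cv2.cvtColor(im[y0:y1,x0:x1],cv2.COLOR_BGR2HSV).astype(float)
    m=cv2.inRange(h.astype(np.uint8),(16,110,75),(32,255,255)); wt=(m>0)*1.0
    n,l,st,c=cv2.connectedComponentsWithStats(m); return [(round(x0+c[i][0],2),round(y0+c[i][1],2),int(st[i][4])) for i in range(1,n)]
E
python3 - <<'E'
from h import *
a0=cv2.imread("pics/top6.png");b0=cv2.imread("pics/scene6.png")
b=grab("scene","8");a=grab("top","8")
for im in(a0,a):print("top",brass(im,(284,203,320,232)))
for im in(b0,b):print("scene",brass(im,(303,198,338,222)))
E
```

```text
time: 22.05
ee_pos: [0.5273, 0.0375, 0.1265]
tcp_rot: [179.9, 0.0, 90.4]
wrist_force: [-0.3, -0.3, -0.9]
opening: 0.0001
grasp_force: 0.0
top [(np.float64(288.5), np.float64(209.0), 6), (np.float64(307.5), np.float64(207.5), 4), (np.float64(288.6), np.float64(222.8), 5), (np.float64(308.4), np.float64(221.8), 5)]
top [(np.float64(305.75), np.float64(208.0), 4), (np.float64(286.4), np.float64(209.8), 5), (np.float64(306.4), np.float64(222.2), 5), (np.float64(286.5), np.float64(223.5), 4)]
scene [(np.float64(320.0), np.float64(204.0), 1), (np.float64(328.0), np.float64(211.0), 1), (np.float64(316.0), np.float64(215.0), 1)]
scene [(np.float64(318.0), np.float64(202.0), 1), (np.float64(307.0), np.float64(207.0), 1), (np.float64(327.0), np.float64(211.0), 1)]
```

```bash
cat >> h.py <<'E'
def sub(im,p,r=2):
    x,y=map(int,np.round(p)); g=im[y-r:y+r+1,x-r:x+r+1].astype(float); w=g[:,:,2]-g[:,:,0]; w=np.clip(w-np.percentile(w,55),0,None)
    Y,X=np.mgrid[y-r:y+r+1,x-r:x+r+1]; return (w*X).sum()/w.sum(),(w*Y).sum()/w.sum()
E
python3 - <<'E'
from h import *
J=np.load("J.npy");J[0]-=.0011
for k,tp,sp in(("6",[(288.5,209),(307.5,207.5),(288.6,222.8),(308.4,221.8)],[(320.5,204.5),(328,211.5),(309,208.5),(316,215.5)]),
 ("8",[(286.4,209.8),(305.7,208),(286.5,223.5),(306.4,222.2)],[(318,202.5),(327,211),(307,207),(315,215)])):
  a=cv2.imread(f"pics/top{k}.png");b=cv2.imread(f"pics/scene{k}.png")
  for t,s in zip(tp,sp):
    t,s=sub(a,t),sub(b,s); X,g=tri(s,t); print(k,np.round(s,1),toJ(J,X).round(1),(X[2]*1000).round(1),(g*1000).round(1))
b=cv2.imread("pics/scene8.png");a=cv2.imread("pics/top8.png")
cv2.imwrite("pics/c8.png",np.hstack([cv2.resize(a[180:250,270:340],(390,390),interpolation=2),cv2.resize(b[185:245,290:350],(390,390),interpolation=2)]))
E
```

```text
6 [319.8 203.9] [ 71.7 -13.8] 45.1 1.8
6 [327.6 211.2] [ 33.1 -14.1] 54.5 1.7
6 [308.2 207.4] [71.6 14.5] 46.8 2.4
6 [315.9 215.2] [33.  14.1] 55.1 2.0
8 [317.6 201.6] [ 76.  -11.4] 49.8 3.4
8 [326.5 211.2] [ 36.8 -13.2] 52.0 1.6
8 [306.6 206.2] [75.9 16.1] 47.5 3.0
8 [315.2 215.3] [36.2 14.6] 52.2 1.3
```

View pics/c8.png

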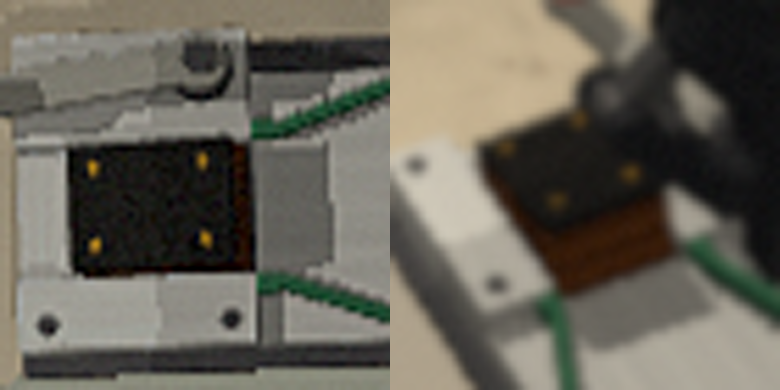

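```bash
python3 - <<'E'
from h import *
S=lambda x,y:(290+(x-390)/6.5-.4,185+y/6.5-.4);T=lambda x,y:(270+x/5.571-.4,180+y/5.571-.4)
nails([(94,167),(203,160),(96,245),(206,239)],[(578,120),(630,173),(505,148),(557,200)],T,S)
J=np.load("J.npy");J[0]-=.0011
print("nose top edge",toJ(J,plane("top",T(70,208),.04)),"tail top edge",toJ(J,plane("top",T(236,205),.05)),"tail bottom",toJ(J,plane("top",T(255,205),.018)))
E
```

```text
[ 75.7 -12.9] 44.9 2.3 [0.5395 0.2115 0.0449]
[ 36.3 -13.1] 52.3 1.8 [0.5402 0.1722 0.0523]
[75.5 15.1] 43.9 2.3 [0.5116 0.211  0.0439]
[35.9 14.8] 52.4 0.9 [0.5124 0.1714 0.0524]
nose top edge [84.55445778 -0.18511903] tail top edge [24.88164671  2.20206507] tail bottom [18.32579464 -2.37766732]
```

The tail is now at jig x ≈ 20 and about 8 mm high, resting on or near the balls, with the nose low inside the pocket. I'll press the tail from above with shut fingers.

```bash
python3 -m crank '[[[0,0.5,0,0,0,0.01],[0,0.9,0,0,0,0.01],[0,0.9,0,0,0,0.01],[0,0.9,0,0,0,0],[0,0.9,0,0,0,0],[0,0.9,0,0,0,0],[0,0.8,0,0,0,0],[0,0.5,-0.4,0,0,0],[0,0,-0.8,0,0,0],[0,0,-0.8,0,0,0],[0,0,-0.3,0,0,0],[0,0,-0.1,0,0,0],[0,0,0,0,0,0]]]' 0; python3 -m crank '[[[0,0,-0.1,0,0,0],[0,0,-0.1,0,0,0],[0,0,0,0,0,0]]]';
```

```text
time: 23.23
ee_pos: [0.5264, 0.1664, 0.0762]
tcp_rot: [-179.9, 0.0, 90.8]
wrist_force: [0.9, -0.3, 0.8]
opening: 0.0001
grasp_force: 0.0
time: 23.48
ee_pos: [0.5271, 0.1661, 0.073]
tcp_rot: [180.0, -0.0, 90.8]
wrist_force: [0.9, 0.4, -0.5]
opening: -0.0001
grasp_force: 0.0
```

```bash
python3 -m crank '[[[0,-0.1,-0.1,0,0,0],[0,0,0,0,0,0]]]'; python3 -m crank '[[[0,0,-0.1,0,0,0],[0,0,0,0,0,0]]]'; python3 -m crank '[[[0,0,-0.05,0,0,0],[0,0,0,0,0,0]]]'
```

```text
time: 23.65
ee_pos: [0.5269, 0.1638, 0.0708]
tcp_rot: [180.0, 0.0, 90.8]
wrist_force: [0.4, -0.7, -0.1]
opening: -0.0002
grasp_force: 0.0
time: 23.82
ee_pos: [0.5268, 0.164, 0.0685]
tcp_rot: [-180.0, 0.0, 90.8]
wrist_force: [-0.7, -0.4, -0.4]
opening: -0.0001
grasp_force: 0.0
time: 23.98
ee_pos: [0.5268, 0.1641, 0.0676]
tcp_rot: [-180.0, 0.0, 90.8]
wrist_force: [-0.2, 0.3, -0.3]
opening: 0.0
grasp_force: 0.0
```

```bash
python3 -m crank '[[[0,0,-0.05,0,0,0],[0,0,0,0,0,0]]]'; python3 -m crank '[[[0,0,-0.05,0,0,0],[0,0,0,0,0,0]]]'; python3 -m crank '[[[0,0,-0.05,0,0,0],[0,0,0,0,0,0]]]'
```

```text
time: 24.15
ee_pos: [0.5268, 0.1642, 0.0666]
tcp_rot: [-180.0, 0.0, 90.8]
wrist_force: [0.5, 0.7, 0.5]
opening: 0.0003
grasp_force: 0.0
time: 24.32
ee_pos: [0.5268, 0.1641, 0.0656]
tcp_rot: [-180.0, 0.0, 90.8]
wrist_force: [-0.1, 0.5, -0.7]
opening: -0.0002
grasp_force: 0.0
time: 24.48
ee_pos: [0.5268, 0.1641, 0.0646]
tcp_rot: [-180.0, 0.0, 90.8]
wrist_force: [-0.3, 0.2, -0.2]
opening: -0.0003
grasp_force: 0.0
```

```bash
python3 -m crank '[[[0,0,-0.05,0,0,0],[0,0,0,0,0,0]]]'; python3 -m crank '[[[0,0,-0.05,0,0,0],[0,0,0,0,0,0]]]'; python3 - <<'E'
from h import *
J=np.load("J.npy");J[0]-=.0011
b=grab("scene","9")
from workcell import bot
for zz in(.045,.05): print(proj("scene",toW(J,(28,0,zz*1000))))
c=b[180:240,295:350]; print(cv2.cvtColor(c,cv2.COLOR_BGR2GRAY)[10:46:3,::3])
E
```

```text
time: 24.65
ee_pos: [0.5268, 0.1641, 0.0636]
tcp_rot: [-180.0, 0.0, 90.8]
wrist_force: [0.2, -0.1, 0.4]
opening: 0.0002
grasp_force: 0.0
time: 24.82
ee_pos: [0.5268, 0.1641, 0.0626]
tcp_rot: [-180.0, 0.0, 90.8]
wrist_force: [-0.5, -0.7, 0.1]
opening: -0.0001
grasp_force: 0.0
[323.31122049 217.84215176]
[323.26122241 216.1809489 ]
[[100  18  15  29  74 159 117  15  17  18  16  17  16  25  16 105 132 125
  141]
 [171  85  16  18  16  44  67  17  18  14  18  19  20  29  63 146 148 141
  123]
 [180 176 141  41  17  15  25  21  17  14  18  17  73 118 139 143 147 146
  147]
 [179 180 175 167 101  19  18  21  17  16  41  25 104 121 120 138 142 140
  141]
 [180 179 178 177 180 143  26  19  17  52  44  39  74 105 120  92 105 141
  144]
 [183 183 178 166 109  53  25  16  17  62  44  44  93  87 104  56  56 121
  147]
 [183 177 176  46  43  23  24  19  17  59  46  53 112  98  64  82  70 100
  146]
 [146 168 165  63  20  25  21  22  21  60  43  45 100 111  45  46  46  83
  146]
 [171 168 167 131  26  23  26  32  23  44  22  19  43 154  84  31  34  76
  149]
 [162 170 168 166  88  19  23  28  18  15  19  27  41 150 155 100  93  95
   93]
 [105 169 167 167 156  45  23  20  24  27  33  33  29 127 136  99  90  87
   89]
 [ 76 141 170 167 168 138  28  32  31  30  30  33  31  56  65  90  99  97
   64]]
```

```bash
python3 -m crank '[[[0,0,-0.1,0,0,0],[0,0,0,0,0,0]]]'; python3 -m crank '[[[0,0,-0.1,0,0,0],[0,0,0,0,0,0]]]'; python3 -m crank '[[[0,0,-0.05,0,0,0],[0,0,0,0,0,0]]]';  python3 -m crank '[[[0,0,-0.05,0,0,0],[0,0,0,0,0,0]]]'
```

```text
time: 25.03
ee_pos: [0.5268, 0.1641, 0.0604]
tcp_rot: [-180.0, 0.0, 90.8]
wrist_force: [-0.3, 1.8, -0.4]
opening: 0.0001
grasp_force: 0.0
time: 25.2
ee_pos: [0.5267, 0.1641, 0.0584]
tcp_rot: [-180.0, 0.0, 90.8]
wrist_force: [0.2, -0.7, -0.1]
opening: -0.0001
grasp_force: 0.0
time: 25.37
ee_pos: [0.5268, 0.1641, 0.0576]
tcp_rot: [-180.0, 0.0, 90.8]
wrist_force: [-0.3, 0.1, 0.0]
opening: 0.0001
grasp_force: 0.0
time: 25.53
ee_pos: [0.5268, 0.1641, 0.0566]
tcp_rot: [-180.0, 0.0, 90.8]
wrist_force: [0.4, -0.6, 0.3]
opening: 0.0003
grasp_force: 0.0
```

```bash
python3 -m crank '[[[0,0,-0.05,0,0,0],[0,0,0,0,0,0]]]'; python3 -m crank '[[[0,0,-0.05,0,0,0],[0,0,0,0,0,0]]]'; python3 -m crank '[[[0,0,-0.05,0,0,0],[0,0,0,0,0,0]]]';  python3 -m crank '[[[0,0,-0.05,0,0,0],[0,0,0,0,0,0]]]'
```

```text
time: 25.7
ee_pos: [0.5268, 0.1641, 0.0556]
tcp_rot: [-180.0, 0.0, 90.8]
wrist_force: [-0.5, -0.9, 0.4]
opening: -0.0001
grasp_force: 0.0
time: 25.87
ee_pos: [0.5268, 0.1641, 0.0546]
tcp_rot: [-180.0, 0.0, 90.8]
wrist_force: [0.1, 0.1, 0.4]
opening: -0.0001
grasp_force: 0.0
time: 26.03
ee_pos: [0.5268, 0.1641, 0.0536]
tcp_rot: [-180.0, 0.0, 90.8]
wrist_force: [0.2, -0.3, -1.1]
opening: -0.0002
grasp_force: 0.0
time: 26.2
ee_pos: [0.5268, 0.1641, 0.0526]
tcp_rot: [-180.0, 0.0, 90.8]
wrist_force: [0.1, 0.2, 0.7]
opening: -0.0001
grasp_force: 0.0
```

```bash
python3 -m crank '[[[0,0,-0.05,0,0,0],[0,0,0,0,0,0]]]'; python3 -m crank '[[[0,0,-0.05,0,0,0],[0,0,0,0,0,0]]]'; python3 - <<'E'
from h import *
b=grab("scene","10");a=grab("top","10")
J=np.load("J.npy");J[0]-=.0011
for k in((36,-14,50),(36,14,50),(76,-14,43),(76,14,43),(28,0,45),(26,23,49)):print(k,proj("scene",toW(J,k)).round(1))
print(brass(b,(300,195,340,225)))
g=cv2.cvtColor(b,cv2.COLOR_BGR2HSV)
print("V");print(g[196:236:2,304:342:2,2]);print("S");print(g[206:236:2,304:342:2,1])
E
```

```text
time: 26.37
ee_pos: [0.5268, 0.1641, 0.0516]
tcp_rot: [-180.0, 0.0, 90.8]
wrist_force: [0.2, -0.0, 0.3]
opening: 0.0002
grasp_force: 0.0
time: 26.53
ee_pos: [0.5268, 0.1641, 0.0506]
tcp_rot: [-180.0, 0.0, 90.8]
wrist_force: [0.2, 0.7, -0.5]
opening: 0.0004
grasp_force: 0.0
(36, -14, 50) [327.4 211.9]
(36, 14, 50) [315.8 216. ]
(76, -14, 43) [319.4 203.3]
(76, 14, 43) [308.2 207.3]
(28, 0, 45) [323.3 217.8]
(26, 23, 49) [314.1 220.5]
[]
V
[[ 19  21  37  97 141  72  17  13  18  16  15  16  13  18  19  21  20  65
  142]
 [ 17  16  19  25  44  36  22  17  19  14  18  18  17  19  42  56  63 119
  154]
 [ 39  17  19  22  23  29  25  16  17  18  19  17  17  29  95 120 121 128
  142]
 [147  68  19  18  20  21  21  17  16  18  17  20  16  43  78 110 126 120
   96]
 [191 159  71  16  17  18  19  18  16  19  36  61  41  72  97  83 107 111
   59]
 [131  88  52  22  16  19  17  16  19  50  54  61  46  77 103  99  86 102
   77]
 [ 48  39  48  26  26  24  16  14  26  64  61  58  48  87 111 102  84  71
   86]
 [ 54  22  25  26  25  25  18  16  25  62  63  58  47  91 137 104  70  52
   63]
 [ 84  32 
[... 1480 characters left out ...]
  67 109  83 128 185 210 226  88  31  28  28
   27]
 [ 28  28  34  90 203 137 138 200 217 197 212 216 208 206 121  29  25  27
   30]
 [ 28  27  27  29 178 220 205 204 217 200 229 233 213 208 181  35  64  87
   27]
 [ 28  28  28  29  38 209 208 217 217 213 209 213 215 200 114  40  63 117
   66]
 [ 25  28  27  27  29  96 226 220 209 203 214 173  81  37  29  27  26  50
  118]
 [ 26  23  26  27  27  34 182 210 188 107  48  33  30  29  26  26  27  26
   40]
 [ 27  26  28  27  29  58  74  65  39  31  27  26  27  27  27  27  27  27
   26]
 [ 28  28  27  24  44 121  66  30  27  27  27  27  27  27  29  27  29  27
   28]
 [ 26  26  28  26  21  84  94  26  24  27  27  27  29  26  29  28  26  28
   29]]
```

```bash
python3 -m crank '[[[0,0,-0.05,0,0,0],[0,0,0,0,0,0]]]'; python3 -m crank '[[[0,0,-0.05,0,0,0],[0,0,0,0,0,0]]]'; python3 -m crank '[[[0,0,-0.05,0,0,0],[0,0,0,0,0,0]]]';  python3 -m crank '[[[0,0,-0.05,0,0,0],[0,0,0,0,0,0]]]'
```

```text
time: 26.8
ee_pos: [0.5268, 0.1641, 0.0496]
tcp_rot: [-180.0, 0.0, 90.8]
wrist_force: [0.2, -0.6, -0.7]
opening: 0.0001
grasp_force: 0.0
time: 26.97
ee_pos: [0.527, 0.164, 0.0489]
tcp_rot: [180.0, 0.0, 90.8]
wrist_force: [-0.0, -1.1, 1.6]
opening: -0.0001
grasp_force: 0.8
time: 27.13
ee_pos: [0.527, 0.164, 0.0482]
tcp_rot: [180.0, 0.0, 90.8]
wrist_force: [-2.2, -2.8, 4.7]
opening: 0.0001
grasp_force: 2.2
time: 27.3
ee_pos: [0.5272, 0.1639, 0.0475]
tcp_rot: [179.9, 0.0, 90.8]
wrist_force: [-0.7, -1.7, 5.3]
opening: 0.0004
grasp_force: 2.4
```

```bash
python3 -m crank '[[[0,0,-0.05,0,0,0],[0,0,0,0,0,0]]]'; python3 -m crank '[[[0,0,-0.05,0,0,0],[0,0,0,0,0,0]]]'; python3 -m crank '[[[0,0,-0.05,0,0,0],[0,0,0,0,0,0]]]';  python3 -m crank '[[[0,0,-0.05,0,0,0],[0,0,0,0,0,0]]]'
```

```text
time: 27.47
ee_pos: [0.5273, 0.1637, 0.0466]
tcp_rot: [179.9, 0.1, 90.8]
wrist_force: [-0.2, -3.5, 4.0]
opening: -0.0
grasp_force: 2.1
time: 27.63
ee_pos: [0.5273, 0.1636, 0.0454]
tcp_rot: [179.9, 0.1, 90.7]
wrist_force: [0.3, -3.3, 3.6]
opening: 0.0001
grasp_force: 1.7
time: 27.8
ee_pos: [0.5272, 0.1635, 0.0443]
tcp_rot: [179.9, 0.1, 90.7]
wrist_force: [-0.4, -3.7, 4.9]
opening: -0.0005
grasp_force: 2.3
time: 27.97
ee_pos: [0.5272, 0.1636, 0.0432]
tcp_rot: [179.9, 0.1, 90.7]
wrist_force: [0.4, -3.4, 3.7]
opening: -0.0002
grasp_force: 1.9
```

```bash
python3 -m crank '[[[0,0,-0.05,0,0,0],[0,0,0,0,0,0]]]'; python3 -m crank '[[[0,0,-0.05,0,0,0],[0,0,0,0,0,0]]]'; python3 -m crank '[[[0,0,-0.05,0,0,0],[0,0,0,0,0,0]]]'; python3 - <<'E'
from h import *
b=grab("scene","11");a=grab("top","11")
g=cv2.cvtColor(b,cv2.COLOR_BGR2HSV)
print("V");print(g[206:240:2,304:342:2,2]);print("S");print(g[206:240:2,304:342:2,1])
E
```

```text
time: 28.13
ee_pos: [0.5272, 0.1637, 0.0422]
tcp_rot: [179.9, 0.0, 90.8]
wrist_force: [1.6, -3.3, 4.5]
opening: -0.0002
grasp_force: 2.0
time: 28.3
ee_pos: [0.5271, 0.164, 0.0409]
tcp_rot: [180.0, 0.0, 90.8]
wrist_force: [0.4, -1.7, 2.1]
opening: -0.0
grasp_force: 1.1
time: 28.47
ee_pos: [0.5271, 0.164, 0.0398]
tcp_rot: [180.0, 0.0, 90.8]
wrist_force: [0.7, -1.3, 2.6]
opening: 0.0002
grasp_force: 1.3
V
[[130  29  17  17  18  21  20  17  20  17  21  24  20  50  98  99  85 103
   78]
 [ 81  29  56  23  16  15  16  16  16  21  41  69  42  75 110 103  85  72
   85]
 [ 67  25  31  22  21  20  20  16  22  49  60  55  47 106 145 105  68  53
   64]
 [ 91  27  25  24  23  24  21  16  23  56  63  53  51 102 159 135  74  32
   37]
 [137  53  25  24  27  21  17  16  20  58  63  54  54  56 138 162 131  47
   32]
 [168 106  38  24  23  23  23  18  22  56  63  52  51  27  87 157 161 127
   76]
 [173 159  80  30  22  29  63  29  20  53  63  51  52  19  52 152 163 158
  115]
 [174 172 138  55  24  32  75  32  24  57  59  36  42  35  54 131 151 124
  102]
 [174 175 171 120  40  24  21  19  18  33  42 
[... 1363 characters left out ...]
  27  99  85 146 205 211 220 155  27  64  88
   24]
 [ 28  28  28  28  43 145 162 196 183 201 195 219 212 184 114  28  61 119
   62]
 [ 27  28  28  26  25  85 211 205 207 205 204 155  89  55  36  27  26  50
  118]
 [ 27  26  26  27  27  34 175 207 172 104  56  38  30  34  26  26  29  26
   38]
 [ 28  28  29  29  27  59  77  72  44  33  27  26  24  27  27  28  28  28
   27]
 [ 26  28  25  26  41 119  62  28  29  27  27  29  26  29  27  25  27  26
   29]
 [ 26  24  30  26  23  83  92  26  29  29  29  27  29  27  27  25  27  27
   27]
 [ 29  26  28  27  26  28 101  28  29  27  29  29  29  26  29  27  25  28
   28]
 [ 23  28  28  28  27  26  99  29  29  27  26  29  27  29  28  25  27  27
   27]]
```

The tail is going down under only a few newtons: the rear nail dropped from (315,216) to (316,219). I'll press on until it bottoms out.

```bash
python3 -m crank '[[[0,0,-0.05,0,0,0],[0,0,0,0,0,0]]]'; python3 -m crank '[[[0,0,-0.05,0,0,0],[0,0,0,0,0,0]]]'; python3 -m crank '[[[0,0,-0.05,0,0,0],[0,0,0,0,0,0]]]'
```

```text
time: 28.73
ee_pos: [0.5272, 0.1641, 0.0392]
tcp_rot: [180.0, 0.0, 90.8]
wrist_force: [1.1, -4.2, 6.3]
opening: 0.0
grasp_force: 2.9
time: 28.9
ee_pos: [0.5272, 0.1641, 0.0391]
tcp_rot: [179.9, -0.0, 90.8]
wrist_force: [-2.8, -4.6, 13.4]
opening: -0.0002
grasp_force: 6.7
time: 29.07
ee_pos: [0.5273, 0.1641, 0.0391]
tcp_rot: [179.9, -0.0, 90.8]
wrist_force: [-5.5, -4.8, 20.0]
opening: 0.0002
grasp_force: 10.4
```

```bash
python3 -m crank '[[[0,0,-0.04,0,0,0],[0,0,0,0,0,0]]]'; python3 -m crank '[[[0,0,0.1,0,0,0],[0,0,0.3,0,0,0],[0,0,0.8,0,0,0],[0,0,0.9,0,0,0],[0,0,0.9,0,0,0],[0,-0.5,0.9,0,0,0],[0,-1,0.5,0,0,0],[0,-1,0,0,0,0],[0,-1,0,0,0,0],[0,-1,0,0,0,0],[0,-1,0,0,0,0],[0,-0.8,0,0,0,0],[0,0,0,0,0,0]]]'; python3 - <<'E'
from h import *
b=grab("scene","12");a=grab("top","12")
J=np.load("J.npy");J[0]-=.0011
tb=brass(a,(284,203,320,232));print(tb);print(brass(b,(300,195,340,228)))
for k in((70,-14,43.5),(30,-14,43.5),(70,14,43.5),(30,14,43.5)):print(k,"top",proj("top",toW(J,k)).round(1),"scene",proj("scene",toW(J,k)).round(1), sub(b,proj("scene",toW(J,k))))
E
```

```text
time: 29.23
ee_pos: [0.5274, 0.1641, 0.039]
tcp_rot: [179.9, -0.0, 90.8]
wrist_force: [-8.7, -6.6, 26.6]
opening: -0.0001
grasp_force: 13.4
time: 30.32
ee_pos: [0.5266, 0.0363, 0.1237]
tcp_rot: [-180.0, -0.0, 90.7]
wrist_force: [0.3, -0.4, -0.5]
opening: 0.0001
grasp_force: 0.0
[(np.float64(308.4), np.float64(208.8), 5), (np.float64(288.4), np.float64(209.8), 5), (np.float64(288.4), np.float64(223.2), 5), (np.float64(308.5), np.float64(222.5), 4)]
[(np.float64(319.5), np.float64(204.5), 4), (np.float64(308.5), np.float64(208.5), 4), (np.float64(327.5), np.float64(215.0), 2), (np.float64(316.33), np.float64(219.33), 3)]
(70, -14, 43.5) top [289.2 209.6] scene [320.6 204.8] (np.float64(319.7574750830565), np.float64(204.26910299003325))
(30, -14, 43.5) top [309.2 208.9] scene [328.7 215.7] (np.float64(327.8015267175573), np.float64(215.2022900763359))
(70, 14, 43.5) top [289.5 223.5] scene [309.3 208.7] (np.float64(308.4163162321278), np.float64(208.2573591253154))
(30, 14, 43.5) top [309.6 222.8] scene [317.1 219.9] (np.float64(316.1144915932746), np.float64(219.25460368294634))
```

The block is home and level: all four nails match the level, home projection with one uniform offset of about 1 px. Next is the lever: with the gripper part open, I go over the grip at world (0.561, 0.265).

```bash
python3 -m crank '[[[0.13,0.88,0,0,0,0.1],[0.13,0.88,0,0,0,0.1],[0.13,0.88,0,0,0,0.1],[0.13,0.88,0,0,0,0.1],[0.13,0.88,0,0,0,0.1],[0.13,0.88,0,0,0,0.1],[0.13,0.88,0,0,0,0.1],[0.13,0.88,0,0,0,0.1],[0.13,0.88,0,0,0,0.1],[0.13,0.88,0,0,0,0.1],[0.13,0.88,0,0,0,0.1],[0.13,0.88,0,0,0,0.1],[0.13,0.88,0,0,0,0.1],[0,0,0,0,0,0],[0,0,0,0,0,0]]]' 0.6; python3 -m crank '[[[0,0,-0.5,0,0,0],[0,0,-0.8,0,0,0],[0,0,-0.4,0,0,0],[0,0,0,0,0,0]]]'
```

```text
time: 31.67
ee_pos: [0.56, 0.2686, 0.1234]
tcp_rot: [-179.9, -0.0, 99.9]
wrist_force: [-0.7, 0.1, -0.0]
opening: 0.0512
grasp_force: 0.0
time: 32.0
ee_pos: [0.5594, 0.2659, 0.0873]
tcp_rot: [-179.8, 0.1, 99.7]
wrist_force: [0.3, 0.0, -0.9]
opening: 0.0512
grasp_force: 0.0
```

```bash
python3 -m crank '[[[0.02,-0.05,-0.4,0,0,0],[0,0,-0.3,0,0,0],[0,0,-0.3,0,0,0],[0,0,-0.15,0,0,0],[0,0,0,0,0,0]]]'; python3 -m crank '[[[0,0,0,0,0,0],[0,0,0,0,0,0],[0,0,0,0,0,0],[0,0,0,0,0,0],[0,0,0,0,0,0]]]' 0 20
```

```text
time: 32.42
ee_pos: [0.5607, 0.2657, 0.0661]
tcp_rot: [-179.9, 0.0, 99.7]
wrist_force: [-0.5, 0.2, -0.3]
opening: 0.051
grasp_force: 0.0
time: 32.83
ee_pos: [0.5613, 0.2661, 0.0675]
tcp_rot: [180.0, -0.0, 99.7]
wrist_force: [0.2, -0.7, 2.1]
opening: 0.0141
grasp_force: 19.6
```

```bash
python3 -m crank '[[[-0.2,-0.04,0,0,0,0.36],[-0.2,-0.05,0,0,0,0.36],[-0.2,-0.06,0,0,0,0.36],[-0.2,-0.06,0,0,0,0.36],[-0.38,-0.155,0,0,0,0.73],[-0.37,-0.19,0,0,0,0.73],[0,0,0,0,0,0]]]'; python3 -m crank '[[[-0.35,-0.22,0,0,0,0.73],[-0.33,-0.25,0,0,0,0.73],[-0.31,-0.28,0,0,0,0.73],[-0.28,-0.3,0,0,0,0.73],[0,0,0,0,0,0]]]'
```

```text
time: 33.42
ee_pos: [0.5295, 0.2546, 0.0675]
tcp_rot: [180.0, 0.0, 119.9]
wrist_force: [-0.7, 0.3, 1.5]
opening: 0.0147
grasp_force: 19.7
time: 33.83
ee_pos: [0.5046, 0.2334, 0.0675]
tcp_rot: [180.0, 0.0, 139.8]
wrist_force: [0.6, -0.1, 2.2]
opening: 0.0144
grasp_force: 19.8
```

```bash
python3 -m crank '[[[-0.255,-0.33,0,0,0,0.73],[-0.225,-0.35,0,0,0,0.73],[-0.195,-0.365,0,0,0,0.73],[-0.16,-0.38,0,0,0,0.73],[0,0,0,0,0,0]]]'; python3 -m crank '[[[-0.13,-0.395,0,0,0,0.73],[-0.095,-0.405,0,0,0,0.73],[-0.06,-0.41,0,0,0,0.73],[0,0,0,0,0,0]]]'
```

```text
time: 34.25
ee_pos: [0.4885, 0.2049, 0.0675]
tcp_rot: [180.0, 0.1, 159.7]
wrist_force: [2.1, 0.1, 2.4]
opening: 0.0142
grasp_force: 19.8
time: 34.58
ee_pos: [0.4835, 0.1809, 0.0675]
tcp_rot: [180.0, 0.1, 174.7]
wrist_force: [4.5, 0.2, 0.4]
opening: 0.0147
grasp_force: 19.7
```

```bash
python3 -m crank '[[[0,-0.2,0,0,0,0.36],[0,-0.2,0,0,0,0.3],[0,-0.1,0,0,0,0.2],[0,0,0,0,0,0]]]'; python3 -m crank '[[[0.02,-0.1,0,0,0,0],[0,0,0,0,0,0]]]';python3 -m crank '[[[0.02,-0.05,0,0,0,0],[0,0,0,0,0,0]]]'
```

```text
time: 34.92
ee_pos: [0.4833, 0.1724, 0.0675]
tcp_rot: [179.9, 0.1, -179.5]
wrist_force: [2.7, 4.0, 1.1]
opening: 0.0144
grasp_force: 19.9
time: 35.08
ee_pos: [0.4834, 0.1721, 0.0675]
tcp_rot: [179.7, 0.0, -179.5]
wrist_force: [1.1, 13.4, 1.8]
opening: 0.0143
grasp_force: 20.1
time: 35.25
ee_pos: [0.4834, 0.172, 0.0675]
tcp_rot: [179.6, -0.0, -179.5]
wrist_force: [-0.7, 18.2, 1.8]
opening: 0.0144
grasp_force: 20.3
```

It is hard against the stop. I'll ease the load, open and lift away.

```bash
python3 -m crank '[[[0,0.08,0,0,0,0],[0,0,0,0,0,0],[0,0,0,0,0,0]]]'; python3 -m crank '[[[0,0,0,0,0,0],[0,0,0,0,0,0],[0,0,0,0,0,0],[0,0,0,0,0,0],[0,0,0.4,0,0,0],[0,0,0.8,0,0,0],[0,0,0.9,0,0,0],[0,0,0.9,0,0,0],[0,0,0.9,0,0,0],[-0.3,-0.9,0,0,0,0],[-0.3,-1,0,0,0,0],[-0.3,-1,0,0,0,0],[-0.3,-1,0,0,0,0],[-0.3,-1,0,0,0,0],[-0.3,-1,0,0,0,0],[-0.3,-1,0,0,0,0],[-0.3,-1,0,0,0,0],[-0.3,-1,0,0,0,0],[0,0,0,0,0,0]]]' 0.6; python3 - <<'E'
from h import *
J=np.load("J.npy");J[0]-=.0011
b=grab("scene","13");a=grab("top","13")
def red(im,w):
    x0,y0,x1,y1=w;h=cv2.cvtColor(im[y0:y1,x0:x1],cv2.COLOR_BGR2HSV);m=cv2.inRange(h,(0,150,90),(8,255,255))
    n,l,st,c=cv2.connectedComponentsWithStats(m);i=1+np.argmax(st[1:,4]);return c[i]+(x0,y0),st[i]
p,s=red(a,(285,225,330,265));print("top grip",p,s);X=plane("top",p,.079);print(X,toJ(J,X))
d=toJ(J,X)-[36,-50];print("angle",np.degrees(np.arctan2(d[1],d[0])),np.hypot(*d))
print(brass(a,(284,203,320,232)),brass(b,(300,195,340,228)))
# spool & others
for nm,px,z in(("jar",(190,260),.058),("tin",(202,155),.026)):
    print(nm,np.abs(a[px[1]-30:px[1]+30,px[0]-30:px[0]+30].astype(int)-cv2.imread("pics/top0.png")[px[1]-30:px[1]+30,px[0]-30:px[0]+30]).mean())
k=proj("top",np.array([.4145,.059,.05]));print("spool px",k,a[int(k[1]),int(k[0])],np.abs(a[int(k[1])-14:int(k[1])+14,int(k[0])-14:int(k[0])+14].astype(int)-cv2.imread("pics/top2.png")[int(k[1])-14:int(k[1])+14,int(k[0])-14:int(k[0])+14]).mean())
E
```

```text
time: 35.5
ee_pos: [0.4834, 0.1723, 0.0674]
tcp_rot: [179.8, -0.0, -179.5]
wrist_force: [-1.6, 11.2, 3.4]
opening: 0.0142
grasp_force: 20.2
time: 37.08
ee_pos: [0.4283, -0.0106, 0.1458]
tcp_rot: [-179.9, 0.0, -179.4]
wrist_force: [0.1, -0.3, -0.4]
opening: 0.0514
grasp_force: 0.0
top grip [306.45283019 236.56603774] [18  8  8  8 53]
[0.48230139 0.17125533 0.079     ] [36.08394569 44.81768706]
angle 89.94927388794083 94.81772422070422
[(np.float64(288.4), np.float64(209.8), 5), (np.float64(288.4), np.float64(223.2), 5)] []
jar 13.987037037037037
tin 3.2414814814814816
spool px [365.63224623 271.95329211] [ 56  96 130] 2.927721088435374
```

The lever reads 89.9° and the block is unmoved. I'll check the jar by its dark lid before and after, since its patch differed, and the spool by its rim.

```bash
python3 - <<'E'
from h import *
for k in("top0","top2","top13","scene0","scene13"):
    im=cv2.imread(f"pics/{k}.png"); h=cv2.cvtColor(im,cv2.COLOR_BGR2HSV)
    w=(172,243,208,277) if "top" in k else (238,155,266,190)
    m=np.zeros(h.shape[:2],np.uint8);m[w[1]:w[3],w[0]:w[2]]=cv2.inRange(h,(0,0,0),(180,255,60))[w[1]:w[3],w[0]:w[2]]
    c=max(cv2.findContours(m,0,2)[0],key=cv2.contourArea);print(k,"lid",cv2.boundingRect(c),cv2.contourArea(c))
    if k in("top2","top13"):
        w=(350,255,382,290);q=np.zeros_like(m);q[w[1]:w[3],w[0]:w[2]]=cv2.inRange(h,(8,90,60),(22,255,255))[w[1]:w[3],w[0]:w[2]]
        c=max(cv2.findContours(q,0,2)[0],key=cv2.contourArea);print(k,"spool",cv2.boundingRect(c))
E
```

```text
top0 lid (178, 247, 27, 30) 514.0
top2 lid (178, 247, 27, 25) 510.5
top2 spool (356, 261, 21, 20)
top13 lid (178, 247, 27, 25) 510.5
top13 spool (356, 261, 21, 20)
scene0 lid (243, 160, 19, 17) 244.5
scene13 lid (243, 161, 19, 16) 221.5
```

Nothing else has moved; the patch differences were only shadow. I'm handing in.

```bash
python3 -c "
from workcell import bot
print(bot.job_done())"
```

```text
the job is handed in; nothing more can be done
None
```

The job is handed in after about 37 s of the 72 s: the spool stands upright beside the jig, the block was slid in and pressed home level with at most 27 N, the lever is shut at about 90°, and the jar and tin have not moved (the judge's verdict was not shown).

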